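# Push a broken tenon stub out of a steel sleeve

### The job

A broken-off wooden tenon stub is stuck inside the steel box-section sleeve on the bench jig. Take the beech dowel, push it through the sleeve from the open end away from the tray so that the stub comes out of the far end and drops into the jig's tray, then draw the dowel back out, lay it down flat on the bench and let go.

Things in the scene. Friction and masses are not known exactly. Their poses are not given: they have to be found in the camera images.
- dowel: plain pale beech rod, no handle or blade, 200 mm long, 19 mm wide, 17 mm high, 30 g, loose on the bench beside a chisel (276 mm, wooden handle) and a screwdriver (223 mm, green handle). Origin: mid-length, on its underside; y runs along its length (both ends alike), z up. Held in its rear half it is long enough to reach 20 mm past the far end of the sleeve.
- tenon_stub: dark wooden block stuck inside the sleeve, 30 mm long along the bore (its x), 43 x 43 mm across, 60 g. Origin: centre of its underside; as it starts its middle is within 5 mm of the middle of the sleeve. A spring leaf in the sleeve's roof presses on it; it takes some 4 to 7 N along the bore to shift it.
- bore (a point): centre of the bore of the fixed square steel sleeve, 95 mm above the bench. Sleeve 60 mm long (ends at x = -30 and +30 mm), 54 x 54 mm outside, 46 x 46 mm inside, open at both ends; a leaf mid-length can hang 5 mm below its roof once the stub is gone. x: level, along the bore, in the pushing direction, to the tray; the dowel enters at the -x end; z up.
- tray (a point): centre of the inner floor (17 mm above the bench) of the open wooden tray below the sleeve's exit, on the same fixed board (124 mm wide, 12 mm thick, ending 15 mm outside the sleeve's entry). Tray inside 120 mm (along x) by 110 mm, rim 47 mm above the bench. x as for the bore, z up. The wooden saddle under the sleeve is 79 mm wide, 84 mm high.

How it is judged (in metres and radians):
On the way, in this order (a step that is already met when the one before it is completed fails the run):
1. the dowel, inside the sleeve, presses on the stub from the end away from the tray (angle between the y axis of dowel and the x axis of bore, either way round below 0.35 rad and y of dowel in the frame of bore between -0.03 and 0.03 m and z of dowel in the frame of bore between -0.04 and 0.03 m and x of dowel in the frame of bore below -0.06 m and contact force between dowel and tenon_stub above 0.5 N and x of tenon_stub in the frame of bore below 0.022 m), for 0.04 s.
2. the stub has been pushed out of the tray end with the dowel still in the sleeve (angle between the y axis of dowel and the x axis of bore, either way round below 0.35 rad and y of dowel in the frame of bore between -0.03 and 0.03 m and z of dowel in the frame of bore between -0.04 and 0.03 m and x of dowel in the frame of bore between -0.115 and 0.02 m and x of tenon_stub in the frame of bore above 0.03 m), for 0.04 s.
At the end, for the whole second after the job is handed in: The stub lies at rest within the tray (its origin inside the tray's inner outline, less than 60 mm above its floor); the dowel is out of the sleeve and lies at rest flat on the bench (its origin less than 30 mm above the bench, within 10 degrees of level) (x of tenon_stub in the frame of tray between -0.062 and 0.062 m and y of tenon_stub in the frame of tray between -0.057 and 0.057 m and z of tenon_stub in the frame of tray below 0.06 m and linear speed of each of tenon_stub, dowel below 0.02 m/s and height (world z) of dowel between -0.01 and 0.03 m and angle between dowel's own y axis and vertical between 1.4 and 1.75 rad); the robot touches nothing.
It also fails if it takes over 45 s, if anything falls off the work surface, if the arm or the gripper's body presses on something with over 40 N, if the wrist force passes 120 N, or if a joint passes its speed limit or range.

### The arm

A 6-joint arm with a two-finger parallel gripper is mounted at the origin on the work surface; the furniture and walls round the work are solid. World frame = base frame: x ahead of the robot, y to its left, z up, the work surface at z = 0. Lengths are in mm, angles in degrees, forces in N, time in s.
With the tool pointing down it reaches from about 300 to 850 mm from the base axis. Payload 4.2 kg.
Tool frame: the origin (TCP) lies midway between the tips of the shut fingers; the grasp point (between the pads) lies 19 mm behind it; x points along the fingers, z is the direction in which the jaws open and shut, and the axes are right-handed (so a half turn about x gives the same grasp; the last joint's range is limited). The gripper opens to 91 mm and grips with 3 to 60 N. Pads are 32 mm wide; open, the fingers measure 118 mm over their backs; the gripper's body (76 mm by 178 mm) begins 60 mm behind the grasp point.
Start: joints at [-68.984, 18.312, 89.639, -0, 72.044, -1.146], TCP at [216.91, -532.535, 213.976] pointing down, gripper open.
Joint ranges: [-177.97, 177.97], [-48.28, 115.42], [12.27, 149.76], [-77.06, 257.06], [2.81, 150.46], [-146.56, 146.56]. Speed limits (degrees/s): [147.25, 147.25, 180, 180, 180, 180].

### API

Orientations are given as [roll, pitch, yaw] about the fixed x, y, z axes, in that order (R = Rz(yaw) Ry(pitch) Rx(roll)).
In Python, from workcell import env gives the robot as it stands.
- The arm moves only by the tool send_rows, never from a script. Its argument "commands" is a list that holds one entry, the list of rows, each a list of 6 numbers: the shift along the tool's x, y, z normalised to -1 to 1, where 1 is 0.1 m, then the turn, a rotation vector about the tool's x, y, z normalised to -1 to 1, where 1 is 2 pi rad. In form: [[[x, y, z, wx, wy, wz], ...]]. A call has 1 to 20 rows; each row is the pose to reach, as a shift and turn from the pose commanded when the call began, along the tool's axes at that moment, turning the shorter way round; what a row does not reach only later rows make up. A row lasts 1/8 s, in which the tool goes at most 62.5 mm and 10.7 degrees, less where a joint would pass 70% of its speed; a pose out of reach is approached as far as the arm can. A call with a number of a shift or a turn outside -1 to 1 is refused whole. A call with a gripper value outside its range is refused whole. "jaw" is the closure, from -1 (fully open) to 1 (shut), so that 0 is half open, set as the call begins (left out, the last holds). The fingers move at their own pace and stop on an object; "force" is the grip in N (left out, the last holds). Time passes only in rows, so rows that repeat a pose let the fingers close. It gives the time, the measured TCP pose, the force and the opening at its end, in the units of the state.
- env.state(): the state, without advancing time (a new reading comes with each control period).
- env.grab_frame(name): name is "scene" or "top"; returns (picture, depth): 400x640x3 uint8, red, green, blue; 400x640 float32, mm along the optical axis (not along the pixel's ray), 0 where there is no reading.
- env.get_calibration(name): a dict with "mtx" (3x3 intrinsics, pixels), "camera_from_world" (4x4, takes a point from world to camera coordinates). Camera axes: x right, y up, looking along -z (the intrinsics and any distortion apply to the point x, -y, -z); pixel columns grow to the right and rows downward; lengths in mm; the calibration is good to about 2 mm. A picture is of the moment at which its call begins. get_calibration takes no time and is no camera call.
- env.job_done(): hands the job in, once; it reports no verdict.
The state is a dict: "time_s": time; "qpos": joint angles; "qvel": joint speeds; "effort": joint torques, N m; "ee_pos": TCP position; "ee_rot": TCP orientation; "force": force on the tool from outside, world axes, zero at the start; "torque": the same for the moment, N m; "gripper_width": finger opening in mm.
Only numpy, scipy, OpenCV 4.12 (cv2) and the standard library are available. Lean on these libraries where they do the work, as an engineer would, in place of code of your own. Each camera call takes 0.05 s, during which the arm holds its last target.

## Working session

There is one attempt and no reset: what is moved stays moved. The work goes in short steps, Python scripts to look and compute and a tool call to move; the robot and the scene stay as the last step left them, time stands still between calls to the robot, and variables do not carry over. Pictures are saved under pics/ and viewed, and the job is handed in when it is done.

Besides the shell and the picture viewer there is one more tool, called after "Call:" as name([rows], argument=value, ...), one row to a line, values as JSON. send_rows: Moves the arm, as the interface text tells. Its arguments: {"type":"object","properties":{"commands":{"type":"array","items":{"type":"array","items":{"type":"array","items":{"type":"number","minimum":-1,"maximum":1}}}},"jaw":{"type":"number"},"force":{"type":"number"}},"required":["commands"]}

```bash
ls; mkdir -p pics; python3 - <<'E'
from workcell import env
import cv2, numpy as np
for n in("scene","top"):
    p,d=env.grab_frame(n); cv2.imwrite(f"pics/{n}0.png",p[:,:,::-1]); np.savez(f"{n}0.npz",p=p,d=d)
    c=env.get_calibration(n); print(n,c)
print(env.state())
E
```

```text
pics
scene {'mtx': array([[377.28954003,   0.        , 318.99611801],
       [  0.        , 377.28954003, 200.78414794],
       [  0.        ,   0.        ,   1.        ]]), 'camera_from_world': array([[-7.09111955e-01, -7.04972532e-01, -1.31895285e-02,
         3.53250580e+02],
       [ 3.71560127e-01, -3.89509061e-01,  8.42748933e-01,
        -2.44082573e+02],
       [-5.99252290e-01,  5.92702640e-01,  5.38145216e-01,
        -5.77713977e+02],
       [ 0.00000000e+00,  0.00000000e+00,  0.00000000e+00,
         1.00000000e+00]])}
top {'mtx': array([[426.16136657,   0.        , 318.34725374],
       [  0.        , 426.16136657, 202.77647455],
       [  0.        ,   0.        ,   1.        ]]), 'camera_from_world': array([[-1.00391312e-03, -9.99993343e-01,  3.50795189e-03,
         1.54109316e+01],
       [ 9.94420880e-01, -6.28286140e-04,  1.05483263e-01,
        -5.14346615e+02],
       [-1.05480357e-01,  3.59427663e-03,  9.94414891e-01,
        -8.99367109e+02],
       [ 0.00000000e+00,  0.00000000e+00,  0.00000000e+00,
         1.00000000e+00]])}
{'time_s': 0.1, 'qpos': array([-6.89833649e+01,  1.83473002e+01,  8.96975884e+01,  6.83445758e-04,
        7.20437946e+01, -1.14663968e+00]), 'qvel': array([-0.01792918, -0.0415853 , -0.10971231, -0.07905424,  0.05190636,
        0.05713138]), 'effort': array([-2.08157430e-04, -4.13331664e+01, -2.32508862e+01,  7.27956416e-02,
        4.21288563e-02, -5.05333401e-05]), 'ee_pos': array([ 216.75814994, -532.10833656,  213.22353206]), 'ee_rot': array([178.43353015,  89.91131448, 110.59659377]), 'force': array([-0.27415186, -0.93360255,  0.44503536]), 'torque': array([ 0.03377362,  0.00894403, -0.03520871]), 'gripper_width': 91.3146700955902}
```

View pics/scene0.png

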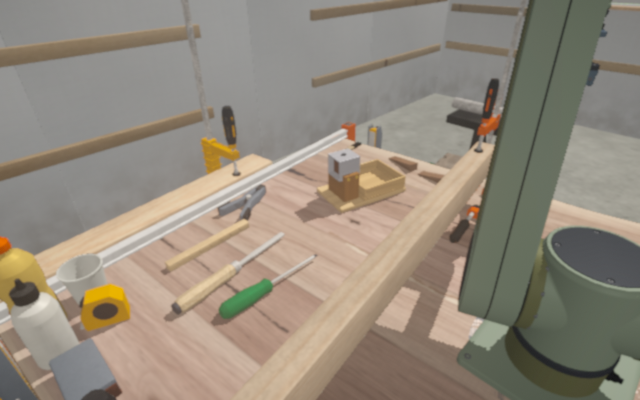

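View pics/top0.png

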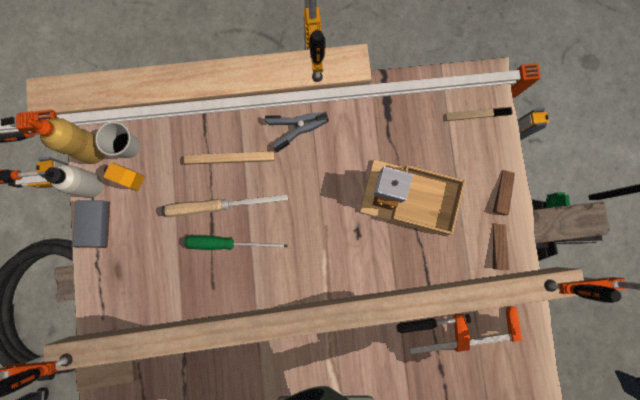

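```bash
cat > h.py <<'E'
import numpy as np, cv2
from workcell import env
def cal(n):
    c=env.get_calibration(n); return np.array(c["mtx"]),np.array(c["camera_from_world"])
def cloud(n,d):
    K,T=cal(n); v,u=np.mgrid[0:d.shape[0],0:d.shape[1]]
    P=np.stack([(u-K[0,2])/K[0,0]*d,-(v-K[1,2])/K[1,1]*d,-d],-1)
    R=T[:3,:3]; return (P-T[:3,3])@R   # inv
def ray(n,uv,z):
    K,T=cal(n); R=T[:3,:3]; o=-R.T@T[:3,3]
    uv=np.atleast_2d(uv).astype(float)
    dr=np.stack([(uv[:,0]-K[0,2])/K[0,0],-(uv[:,1]-K[1,2])/K[1,1],-np.ones(len(uv))],-1)@R
    return o+dr*((z-o[2])/dr[:,2])[:,None]
E
python3 - <<'E'
from h import *
f=np.load("top0.npz");p,d=f["p"],f["d"];W=cloud("top",d)
def at(u,v): print((u,v),W[v,u].round(0))
for q in [(188,158),(230,157),(270,156),(230,170),(230,145),(393,183),(430,200),(300,320),(450,300),(300,102),(200,80),(240,240),(200,207),(300,130),(370,170)]: at(*q)
z=W[:,:,2]
def fit(m,name,zp):
    m=m.astype(np.uint8);n,l,s,c=cv2.connectedComponentsWithStats(m)
    i=1+s[1:,4].argmax(); cs,_=cv2.findContours((l==i).astype(np.uint8),0,1)
    r=cv2.minAreaRect(cs[0]); b=cv2.boxPoints(r); print(name,s[i],b.round(1).tolist()); w=ray("top",b,zp); print(w.round(1)); return w
roi=np.zeros(z.shape,bool);roi[140:175,175:285]=1
fit(roi&(z>9),"dowel",17)
roi=np.zeros(z.shape,bool);roi[150:225,355:425]=1
fit(roi&(z>112)&(z<135),"sleeve",122)
roi=np.zeros(z.shape,bool);roi[150:245,350:475]=1
fit(roi&(z>7),"board",12)
fit(roi&(z>38)&(z<55),"tray",47)
f=np.load("scene0.npz")
E
```

```text
(188, 158) [615. 304.  18.]
(230, 157) [617. 211.  20.]
(270, 156) [620. 122.  16.]
(230, 170) [592. 214.  -2.]
(230, 145) [649. 215.   0.]
(393, 183) [ 542. -130.  127.]
(430, 200) [ 521. -231.   18.]
(300, 320) [276.  52.  90.]
(450, 300) [ 314. -245.   91.]
(300, 102) [747.  56.   9.]
(200, 80) [788. 278.  35.]
(240, 240) [434. 188.   4.]
(200, 207) [505. 272.  26.]
(300, 130) [677.  56.  23.]
(370, 170) [ 589. -100.   12.]
dowel [184 151  91  14 826] [[183.60000610351562, 154.60000610351562], [273.79998779296875, 150.10000610351562], [274.20001220703125, 159.89999389648438], [184.10000610351562, 164.39999389648438]]
[[623.4 314.2  17. ]
 [633.5 114.1  17. ]
 [611.2 112.8  17. ]
 [601.1 312.4  17. ]]
sleeve [377 166  36  35 859] [[375.79998779296875, 192.89999389648438], [382.6000061035156, 165.39999389648438], [412.79998779296875, 172.89999389648438], [405.8999938964844, 200.5]]
[[ 523.6  -97.   122. ]
 [ 578.2 -111.4  122. ]
 [ 563.2 -170.4  122. ]
 [ 508.7 -155.6  122. ]]
board [ 360  159  106   77 5481] [[358.6000061035156, 211.8000030517578], [373.70001220703125, 155.3000030517578], [467.29998779296875, 180.3000030517578], [452.20001220703125, 236.8000030517578]]
[[ 495.8  -73.8   12. ]
 [ 622.7 -108.9   12. ]
 [ 566.1 -316.5   12. ]
 [ 440.8 -278.6   12. ]]
tray [393 165  73  69 606] [[392.0, 219.0], [406.0, 164.10000610351562], [466.20001220703125, 179.5], [452.1000061035156, 234.39999389648438]]
[[ 477.6 -141.    47. ]
 [ 595.7 -173.4   47. ]
 [ 562.1 -301.7   47. ]
 [ 444.9 -267.6   47. ]]
```

```bash
python3 - <<'E'
import cv2
a=cv2.imread("pics/scene0.png")[120:230,140:420]; cv2.imwrite("pics/s_z.png",cv2.resize(a,None,fx=2.8,fy=2.8,interpolation=2))
a=cv2.imread("pics/top0.png")[130:250,170:480]; cv2.imwrite("pics/t_z.png",cv2.resize(a,None,fx=2.5,fy=2.5,interpolation=2))
E
```

```text
(no output)
```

View pics/s_z.png

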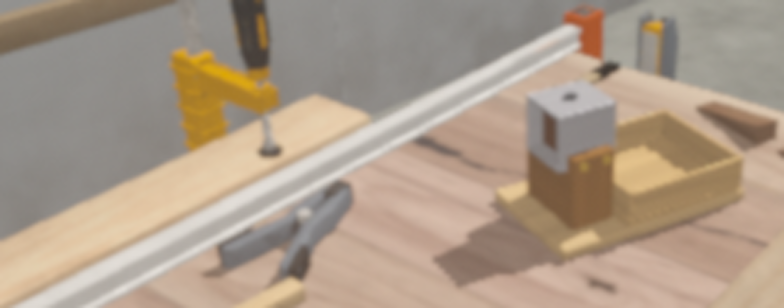

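View pics/t_z.png

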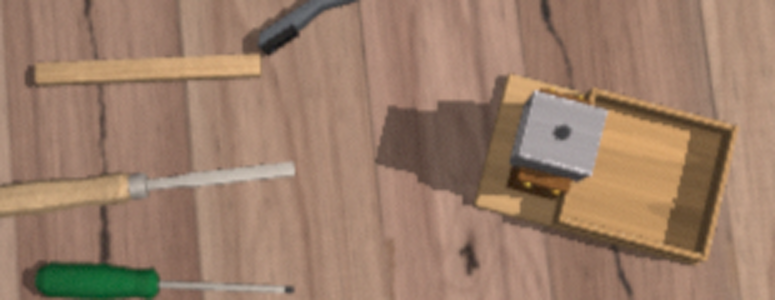

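```bash
cat >> h.py <<'E'
from scipy.spatial.transform import Rotation as Rn
def cur():
    s=env.state(); return np.array(s["ee_pos"]),Rn.from_euler("xyz",s["ee_rot"],degrees=True),s
def down(yaw,flip=False):
    # tool x down, tool z (jaw) horizontal perpendicular to yaw direction; tool y along yaw
    a=np.radians(yaw); y=np.array([np.cos(a),np.sin(a),0]); x=np.array([0,0,-1.]); z=np.cross(x,y)
    return Rn.from_matrix(np.stack([x,y,z],1))
def row(p,yaw):
    p0,R0,s=cur(); best=min((down(yaw),down(yaw+180)),key=lambda R:(R0.inv()*R).magnitude())
    t=R0.inv().apply(np.array(p)-p0)/100; w=(R0.inv()*best).as_rotvec()/(2*np.pi)
    print("t",s["time_s"],"row",t.round(3).tolist()+w.round(4).tolist(),"deg",np.degrees(2*np.pi*np.linalg.norm(w)).round(1))
E
python3 - <<'E'
from h import *
p,R,s=cur(); print(R.as_matrix().round(2))
row([614.5,268.3,150],-87.1)
W=cloud("top",np.load("top0.npz")["d"]);z=W[:,:,2]
for (x0,x1,y0,y1) in [(200,750,-600,-350),(200,750,-350,-50),(200,750,-50,150),(200,750,150,360),(560,680,200,340)]:
    m=(W[...,0]>x0)&(W[...,0]<x1)&(W[...,1]>y0)&(W[...,1]<y1)&(z<500); k=np.argmax(np.where(m,z,-1)); print((x0,x1,y0,y1),W.reshape(-1,3)[k].round())
# dowel by colour edges
f=np.load("top0.npz")["p"]
hsv=cv2.cvtColor(f[135:180,170:290],cv2.COLOR_RGB2HSV); print(hsv[22,60],hsv[5,60],hsv[40,60]); print(hsv[10:35,60].tolist())
E
```

```text
[[-0.    0.93  0.38]
 [ 0.    0.38 -0.93]
 [-1.    0.   -0.  ]]
t 0.1 row [0.642, 6.703, -5.911, -0.1965, -0.0002, -0.0002] deg 70.7
(200, 750, -600, -350) [ 220. -437.  324.]
(200, 750, -350, -50) [ 548. -132.  129.]
(200, 750, -50, 150) [259.  45.  95.]
(200, 750, 150, 360) [264. 201.  96.]
(560, 680, 200, 340) [619. 214.  23.]
[ 15 105 197] [ 10  80 157] [ 10  79 162]
[[10, 78, 161], [10, 78, 160], [11, 79, 158], [11, 80, 162], [10, 79, 161], [10, 79, 162], [9, 78, 160], [11, 80, 163], [15, 96, 180], [16, 105, 197], [16, 105, 200], [16, 105, 201], [15, 105, 197], [15, 108, 194], [16, 104, 199], [15, 107, 195], [16, 106, 144], [15, 95, 115], [10, 79, 146], [11, 81, 155], [9, 82, 158], [9, 78, 160], [9, 78, 156], [10, 79, 152], [10, 78, 154]]
```

Call:
send_rows([
  [[0,0.96,-0.84,0,0,0],[0,0.96,-0.84,0,0,0],[0,0.96,-0.84,0,0,0]],
], jaw=-1, force=35)

```text
time_s: 0.48
ee_pos: [275.0, -415.2, 213.8]
ee_rot: [169.1, 89.9, 101.5]
force: [-0.2, -0.4, -0.2]
gripper_width: 91.5
```

Call:
send_rows([
  [[0,0.96,-0.84,0,0,0],[0,0.96,-0.84,0,0,0],[0,0.96,-0.84,0,0,0]],
])

```text
time_s: 0.85
ee_pos: [332.2, -302.4, 213.9]
ee_rot: [167.8, 90.0, 100.2]
force: [0.6, -0.2, 0.3]
gripper_width: 91.4
```

Call:
send_rows([
  [[0,0.96,-0.84,0,0,0],[0,0.96,-0.84,0,0,0],[0,0.96,-0.84,0,0,0]],
])

```text
time_s: 1.23
ee_pos: [389.9, -189.1, 213.9]
ee_rot: [27.2, 90.0, -40.4]
force: [-0.5, -0.8, -0.3]
gripper_width: 91.2
```

Call:
send_rows([
  [[0,0.96,-0.84,0,0,0],[0,0.96,-0.84,0,0,0],[0,0.96,-0.84,0,0,0]],
])

```text
time_s: 1.6
ee_pos: [447.4, -75.7, 213.7]
ee_rot: [18.9, 90.0, -48.7]
force: [-0.5, -0.2, -0.1]
gripper_width: 91.0
```

Call:
send_rows([
  [[0,0.96,-0.84,0,0,0],[0,0.96,-0.84,0,0,0],[0,0.96,-0.84,0,0,0]],
])

```text
time_s: 1.98
ee_pos: [504.8, 37.7, 213.5]
ee_rot: [7.7, 90.0, -60.1]
force: [-0.7, -0.3, -0.8]
gripper_width: 91.4
```

Call:
send_rows([
  [[0,0.96,-0.84,0,0,0],[0,0.96,-0.84,0,0,0],[0,0.96,-0.84,0,0,0]],
])

```text
time_s: 2.35
ee_pos: [562.1, 151.2, 213.1]
ee_rot: [-28.8, 90.0, -96.6]
force: [-0.3, -1.1, -0.6]
gripper_width: 91.4
```

```bash
python3 -c "
from h import *
row([614.5,268.3,120],-87.1);print(cur()[2]['qpos'],cur()[0])"
```

```text
t 2.35 row [0.929, 0.929, -0.886, -0.1963, 0.0001, 0.0001] deg 70.7
[ 1.39509219e+01  1.89916639e+01  8.87642619e+01 -4.88427856e-02
  7.22615296e+01  8.17438152e+01] [562.06591993 151.19621138 213.05497878]
```

Call:
send_rows([
  [[0.5,0.93,-0.886,-0.1963,0,0],[0.93,0.93,-0.886,-0.1963,0,0],[0.93,0.93,-0.886,-0.1963,0,0],[0.93,0.93,-0.886,-0.1963,0,0],[0.93,0.93,-0.886,-0.1963,0,0],[0.93,0.93,-0.886,-0.1963,0,0],[0.93,0.93,-0.886,-0.1963,0,0],[0.93,0.93,-0.886,-0.1963,0,0]],
])

```text
time_s: 3.35
ee_pos: [613.6, 265.0, 120.9]
ee_rot: [-107.9, 89.9, -105.3]
force: [0.6, 0.3, 0.5]
gripper_width: 91.0
```

```bash
python3 - <<'E'
from h import *
row([614.5,268.3,4.5],-87.1);print(cur()[0],cur()[2]['qpos'])
p,d=env.grab_frame("top"); cv2.imwrite("pics/top1.png",p[:,:,::-1])
p,d=env.grab_frame("scene"); cv2.imwrite("pics/scene1.png",cv2.resize(p[150:330,60:360,::-1],None,fx=2.5,fy=2.5))
E
```

```text
t 3.35 row [1.164, 0.035, 0.011, -0.0009, -0.0001, 0.0002] deg 0.3
[613.58102011 264.97473817 120.94388026] [ 2.24076681e+01  3.03315557e+01  8.39558397e+01 -7.96746769e-02
  6.57688184e+01  1.98500886e+01]
```

View pics/top1.png

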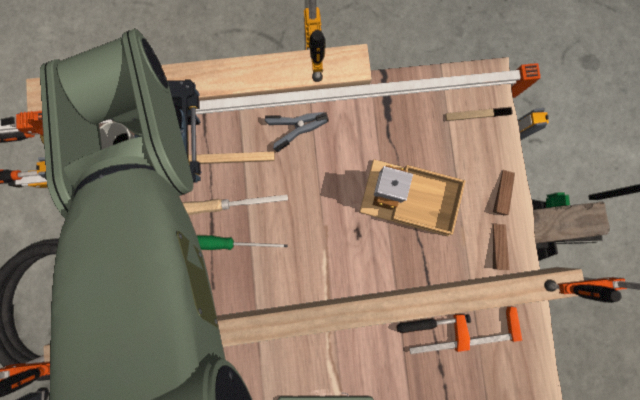

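View pics/scene1.png

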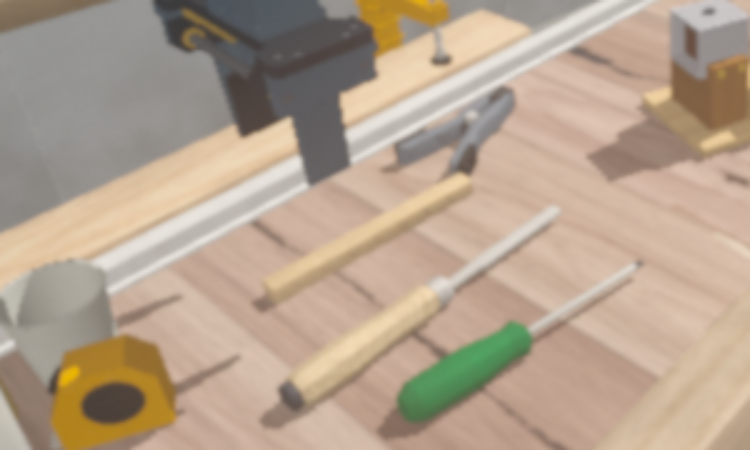

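Call:
send_rows([
  [[0.6,0,0,0,0,0],[1.0,0,0,0,0,0],[1.0,0,0,0,0,0],[1.0,0,0,0,0,0]],
])

```text
time_s: 3.95
ee_pos: [614.3, 268.7, 22.6]
ee_rot: [15.3, 89.8, 18.1]
force: [-0.9, 0.3, 0.6]
gripper_width: 91.4
```

```bash
python3 - <<'E'
from h import *
row([614.5,268.3,4.5],-87.1);print(cur()[0])
E
```

```text
t 3.95 row [0.181, -0.004, 0.001, -0.0003, 0.0004, -0.0001] deg 0.2
[614.34866688 268.68482869  22.6128852 ]
```

Call:
send_rows([
  [[0.08,0,0,0,0,0],[0.165,0,0,0,0,0],[0.165,0,0,0,0,0],[0.165,0,0,0,0,0]],
])

```text
time_s: 4.45
ee_pos: [613.0, 268.7, 4.5]
ee_rot: [-2.4, 90.0, 0.5]
force: [0.4, 1.0, 0.0]
gripper_width: 91.6
```

Call:
send_rows([
  [[0,0,0,0,0,0],[0,0,0,0,0,0],[0,0,0,0,0,0],[0,0,0,0,0,0],[0,0,0,0,0,0],[0,0,0,0,0,0],[0,0,0,0,0,0],[0,0,0,0,0,0]],
], jaw=1, force=35)

```text
time_s: 5.45
ee_pos: [613.0, 268.6, 4.5]
ee_rot: [-27.9, 90.0, -25.0]
force: [-0.3, 0.4, 0.7]
gripper_width: 18.6
```

Call:
send_rows([
  [[-0.3,0,0,0,0,0],[-0.6,0,0,0,0,0],[-0.86,0,0,0,0,0],[-0.86,0,0,0,0,0],[-0.86,0,0,0,0,0],[-0.86,0,0,0,0,0]],
])

```text
time_s: 6.2
ee_pos: [612.1, 268.3, 88.7]
ee_rot: [-158.8, 89.8, -155.9]
force: [-0.5, -0.2, 0.2]
gripper_width: 18.6
```

```bash
python3 - <<'E'
from h import *
P,R,s=cur();print(P,R.as_matrix().round(3))
p,d=env.grab_frame("top"); cv2.imwrite("pics/top2.png",p[:,:,::-1]);W=cloud("top",d);np.savez("top2.npz",p=p,d=d)
q,e=env.grab_frame("scene"); cv2.imwrite("pics/scene2.png",cv2.resize(q[120:270,100:400,::-1],None,fx=2.5,fy=2.5));V=cloud("scene",e)
for w in(W,V):
    m=(w[...,2]>70)&(w[...,2]<125)&(w[...,1]>70)&(w[...,1]<240)&(w[...,0]>560)&(w[...,0]<680)
    a=w[m]; print(len(a),a.min(0).round(1),a.max(0).round(1)); 
    for y0 in range(80,240,20):
        b=a[(a[:,1]>y0)&(a[:,1]<y0+20)]
        if len(b): print(y0,np.median(b,0).round(1),b[:,2].max().round(1))
E
```

```text
[612.05703998 268.25387473  88.69151436] [[-0.003 -0.049  0.999]
 [-0.001  0.999  0.049]
 [-1.    -0.001 -0.003]]
667 [605.3 113.1  85.5] [628.7 239.9 107. ]
100 [619.2 116.7 102.4] 104.7
120 [618.3 131.  102.7] 106.3
140 [617.9 149.7 102.4] 105.1
160 [615.9 170.8 102.9] 106.2
180 [615.4 189.9 102.4] 106.8
200 [614.3 210.  102.8] 107.0
220 [613.6 230.  102.2] 106.4
609 [604.7 115.6  84.4] [631.1 239.6 103.6]
100 [613.4 117.8  98.1] 102.6
120 [613.  129.6  99.8] 102.4
140 [612.2 149.6 100. ] 102.9
160 [610.9 169.9 100. ] 103.6
180 [609.5 190.3  99.6] 103.3
200 [609.6 210.1  99.5] 103.1
220 [607.9 230.   99.3] 103.0
```

View pics/scene2.png

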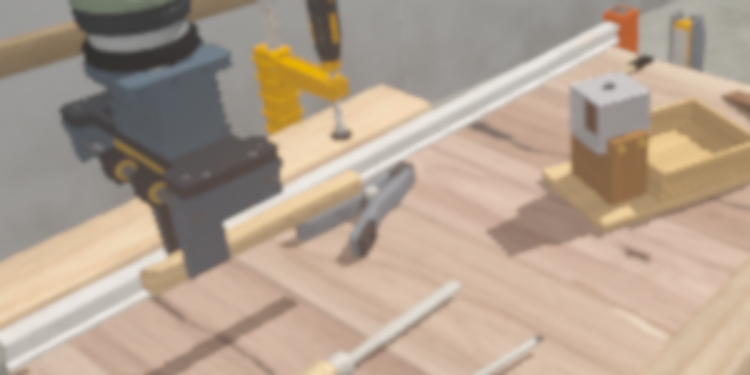

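View pics/top2.png

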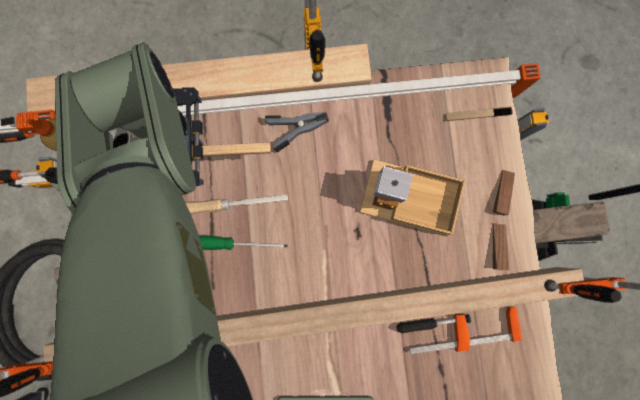

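```bash
python3 - <<'E'
from h import *
row([612,165,90],-104.9)
V=cloud("scene",np.load("scene0.npz")["d"])
for lo,hi in((117,135),):
    m=(V[...,2]>lo)&(V[...,2]<hi)&(V[...,1]>-200)&(V[...,1]<-60)&(V[...,0]>480)&(V[...,0]<620);a=V[m]
    r=cv2.minAreaRect(a[:,:2].astype(np.float32)); print(len(a),a.mean(0),r,np.median(a[:,2]))
E
```

```text
t 6.3 row [-0.008, -1.032, -0.055, 0.0493, -0.0003, 0.0002] deg 17.7
290 [ 541.73360347 -129.43986489  121.63293372] ((545.5950927734375, -132.66802978515625), (61.98500061035156, 58.75235366821289), 76.07184600830078) 121.83695998033897
```

Call:
send_rows([
  [[-0.01,-0.4,0,0.02,0,0],[-0.01,-0.9,-0.05,0.0493,0,0],[-0.01,-1.0,-0.05,0.0493,0,0],[-0.01,-1.0,-0.05,0.0493,0,0],[-0.01,-1.0,-0.05,0.0493,0,0]],
])

```text
time_s: 6.92
ee_pos: [613.0, 169.6, 91.3]
ee_rot: [94.5, 90.0, 79.7]
force: [-0.1, 0.3, -0.3]
gripper_width: 18.6
```

```bash
python3 - <<'E'
from h import *
u=np.array([np.cos(np.radians(-104.8)),np.sin(np.radians(-104.8))]);B=np.array([544.3,-133.2])
t=B-205*u;print(cur()[0],t)
row([*t,90],-104.8)
E
```

```text
[613.01141009 169.62731205  91.26768577] [596.66638038  64.99879466]
t 6.925 row [0.012, -1.053, 0.11, -0.0001, -0.0, -0.0001] deg 0.1
```

Call:
send_rows([
  [[0.01,-0.3,0.03,0,0,0],[0.01,-0.7,0.08,0,0,0],[0.01,-0.98,0.11,0,0,0],[0.01,-0.98,0.11,0,0,0],[0.01,-0.98,0.11,0,0,0],[0.01,-0.98,0.11,0,0,0]],
])

```text
time_s: 7.68
ee_pos: [598.5, 72.4, 90.4]
ee_rot: [57.3, 90.0, 42.4]
force: [0.8, -0.7, -1.3]
gripper_width: 18.6
```

```bash
python3 - <<'E'
from h import *
u=np.array([np.cos(np.radians(-104.8)),np.sin(np.radians(-104.8))]);B=np.array([544.3,-133.2]);l=np.array([-u[1],u[0]])
P=cur()[0];print(P,(P[:2]-B)@u,(P[:2]-B)@l)
row([*(B-205*u),90],-104.8)
p,d=env.grab_frame("top"); cv2.imwrite("pics/top3.png",cv2.resize(p[120:260,200:480,::-1],None,fx=2.8,fy=2.8));W=cloud("top",d)
q,e=env.grab_frame("scene"); cv2.imwrite("pics/scene3.png",cv2.resize(q[100:230,200:420,::-1],None,fx=3.5,fy=3.5));V=cloud("scene",e)
for w in (W,V):
    s=(w[...,:2]-B)@u; t=(w[...,:2]-B)@l
    m=(w[...,2]>75)&(w[...,2]<112)&(abs(t)<25)&(s>-175)&(s<-33)
    print(m.sum(),s[m].max())
    for a in range(-160,-30,20):
        k=m&(s>a)&(s<a+20)
        if k.sum()>3: print(a,t[k].min().round(1),t[k].max().round(1),np.median(t[k]).round(1),np.median(w[...,2][k]).round(1))
    k=(w[...,2]>117)&(w[...,2]<135)&(abs(t)<45)&(abs(s)<45); print("sleeve",s[k].min(),s[k].max(),t[k].min(),t[k].max())
E
```

```text
[598.53920288  72.35062853  90.39083475] -212.58632949648685 -0.06730617921118898
t 7.675 row [0.004, -0.076, 0.001, -0.0001, 0.0, -0.0] deg 0.0
375 -58.37519057619217
-140 -8.6 10.0 2.6 104.3
-120 -8.6 10.5 -0.3 104.0
-100 -8.7 10.4 -0.5 104.0
-80 -8.6 10.7 -0.4 104.0
-60 -8.6 9.3 0.1 103.1
sleeve -28.985160512551946 31.00808647570195 -26.986861394493822 27.154182377355905
435 -60.51285001824046
-160 -11.3 13.1 -6.9 100.4
-140 -9.3 12.1 -6.7 100.0
-120 -10.1 8.9 -6.4 100.0
-100 -10.0 9.5 -6.2 100.7
-80 -10.4 10.7 -6.4 100.2
sleeve -31.367221315701432 29.667685419234047 -29.35862956885557 28.22592451993372
```

View pics/scene3.png

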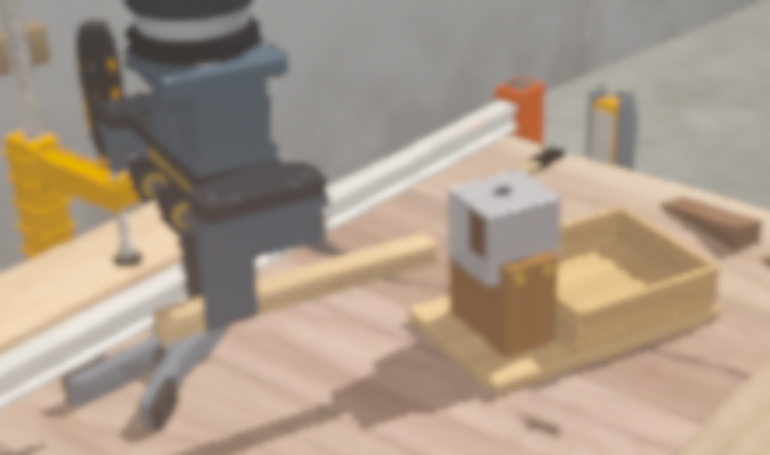

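View pics/top3.png

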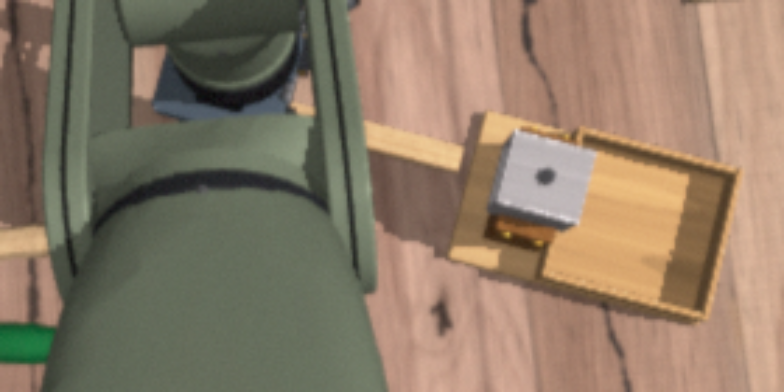

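Call:
send_rows([
  [[0,-0.1,0,0,0,0],[0,-0.2,0,0,0,0],[0,-0.25,0,0,0,0],[0,-0.3,0,0,0,0],[0,-0.33,0,0,0,0],[0,-0.36,0,0,0,0],[0,-0.39,0,0,0,0],[0,-0.42,0,0,0,0],[0,-0.45,0,0,0,0],[0,-0.48,0,0,0,0],[0,-0.5,0,0,0,0],[0,-0.5,0,0,0,0]],
])

```text
time_s: 9.28
ee_pos: [586.2, 24.1, 90.8]
ee_rot: [69.2, 89.8, 54.2]
force: [1.3, 4.9, 0.8]
gripper_width: 18.7
```

```bash
cat > st.py <<'E'
from h import *
import sys
u=np.array([np.cos(np.radians(-104.8)),np.sin(np.radians(-104.8))]);B=np.array([544.3,-133.2]);l=np.array([-u[1],u[0]])
P,R,S=cur();print(S["time_s"],P,"s",(P[:2]-B)@u,"lat",(P[:2]-B)@l,"F",S["force"].round(1))
row([*(B-105*u),90],-104.8)
n=sys.argv[1]
p,d=env.grab_frame("top"); W=cloud("top",d)
q,e=env.grab_frame("scene"); V=cloud("scene",e)
cv2.imwrite(f"pics/{n}.png",np.vstack([cv2.resize(p[140:250,340:480,::-1],(560,440))[:290],cv2.resize(q[110:210,250:430,::-1],(560,311))[:300]]))
E
python3 st.py c1
```

```text
9.275 [586.16779413  24.1016909   90.81942527] s -162.77790423184678 lat 0.2967129404356182 F [1.3 4.9 0.8]
t 9.275 row [0.006, -0.578, -0.001, -0.0005, 0.0002, -0.0005] deg 0.3
```

View pics/c1.png

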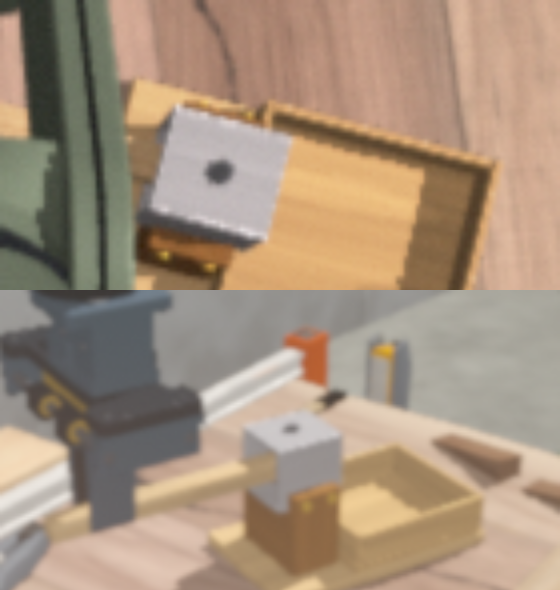

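Call:
send_rows([
  [[0,-0.03,0,0,0,0],[0,-0.06,0,0,0,0],[0,-0.09,0,0,0,0],[0,-0.12,0,0,0,0],[0,-0.15,0,0,0,0],[0,-0.18,0,0,0,0],[0,-0.21,0,0,0,0],[0,-0.24,0,0,0,0],[0,-0.27,0,0,0,0],[0,-0.3,0,0,0,0]],
])

```text
time_s: 10.62
ee_pos: [577.5, -6.8, 90.4]
ee_rot: [-115.6, 90.0, -130.5]
force: [-1.1, 0.4, 0.2]
gripper_width: 18.6
```

```bash
python3 st.py c2
```

```text
10.625 [577.48702216  -6.75767075  90.36546403] s -130.7248852542126 lat -0.21316740543774265 F [-1.1  0.4  0.2]
t 10.625 row [0.004, -0.257, 0.003, -0.0003, -0.0, 0.0001] deg 0.1
```

View pics/c2.png

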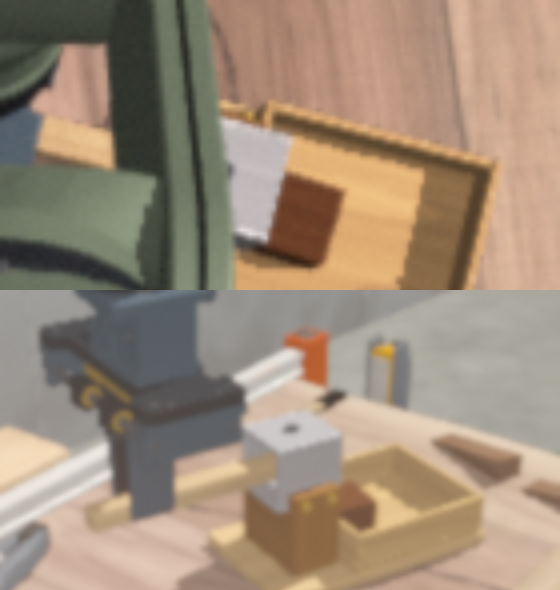

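Call:
send_rows([
  [[0,0.1,0,0,0,0],[0,0.25,0,0,0,0],[0,0.4,0,0,0,0],[0,0.6,0,0,0,0],[0,0.8,0,0,0,0],[0,1.0,0,0,0,0],[0,1.0,0,0,0,0],[0,1.0,0,0,0,0]],
])

```text
time_s: 11.72
ee_pos: [603.2, 90.2, 90.3]
ee_rot: [-110.7, 90.0, -125.6]
force: [0.1, -0.2, -0.4]
gripper_width: 18.5
```

```bash
python3 st.py c3; python3 - <<'E'
from h import *
p,d=env.grab_frame("top");W=cloud("top",d);h=cv2.cvtColor(p,cv2.COLOR_RGB2HSV)
m=(W[...,1]<-150)&(W[...,1]>-310)&(W[...,0]>430)&(W[...,0]<610)&(p.astype(int).sum(2)<230)&(W[...,2]>25)
print(m.sum(),np.median(W[m],0),W[m].min(0),W[m].max(0)); print("tray ~", [520.1,-220.9])
E
```

```text
11.725 [603.23979232  90.17149887  90.31771675] s -231.0167093765375 lat -0.07493209890866652 F [ 0.1 -0.2 -0.4]
t 11.725 row [0.004, -1.26, 0.003, -0.0003, -0.0, 0.0001] deg 0.1
462 [ 528.78409554 -199.25906546   46.0858628 ] [ 452.92292748 -294.05364152   25.03263241] [ 590.54859414 -151.69492665   94.88445602]
tray ~ [520.1, -220.9]
```

View pics/c3.png

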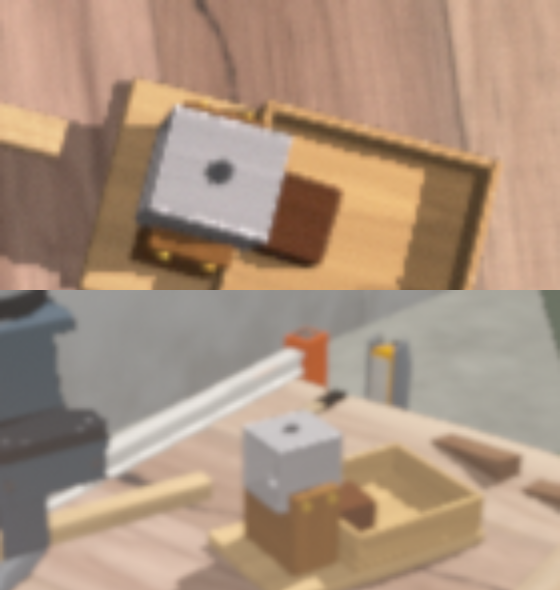

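```bash
python3 - <<'E'
from h import *
u=np.array([np.cos(np.radians(-104.8)),np.sin(np.radians(-104.8))]);B=np.array([544.3,-133.2]);l=np.array([-u[1],u[0]])
p,d=env.grab_frame("top")
c=p[165:215,395:435].astype(int); m=np.zeros(d.shape,bool); m[165:215,400:435]=(c[:,5:,0]<125)&(c[:,5:,0]-c[:,5:,2]>35)
n,L,s,_=cv2.connectedComponentsWithStats(m.astype(np.uint8)); i=1+s[1:,4].argmax(); v,uu=np.where(L==i)
w=ray("top",np.stack([uu,v],1),47)[:,:2]-B; a=w@u;b=w@l
print(s[i],np.percentile(a,[2,50,98]),np.percentile(b,[2,50,98])); W=cloud("top",d); print(np.median(W[L==i],0))
# tray edges along the bore line, rim points
W2=W; z=W[...,2]; S=(W[...,:2]-B)@u; Tt=(W[...,:2]-B)@l
k=(z>40)&(z<52)&(abs(Tt)<70)&(S>20)&(S<180)&(L!=i); print("rim",S[k].min(),S[k].max(),Tt[k].min(),Tt[k].max())
cv2.imwrite("pics/stub.png",cv2.resize(p[150:245,370:470,::-1],None,fx=6,fy=6,interpolation=cv2.INTER_CUBIC))
E
```

```text
[402 184  23  23 285] [45.08089083 59.47566997 73.87009151] [-23.78502784  -0.63707092  20.81718886]
[ 528.3135124  -190.87887438   48.38079249]
rim 20.968049695874143 156.53645859842214 -60.83293950364271 60.31601257913167
```

View pics/stub.png

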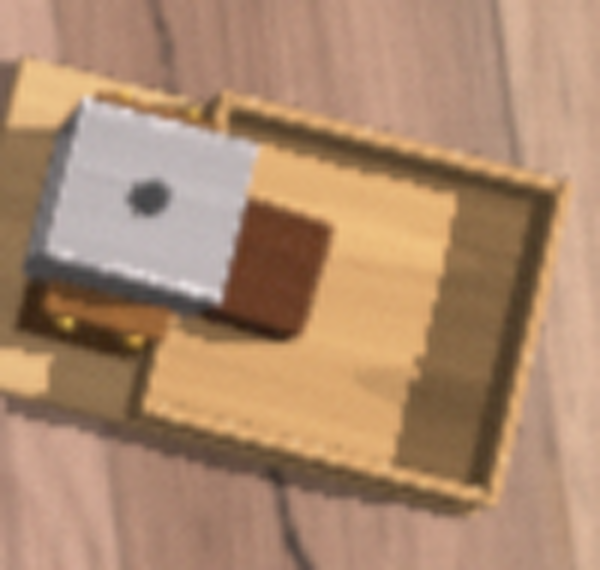

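```bash
python3 - <<'E'
from h import *
u=np.array([np.cos(np.radians(-104.8)),np.sin(np.radians(-104.8))]);B=np.array([544.3,-133.2]);l=np.array([-u[1],u[0]])
p,d=env.grab_frame("top");W=cloud("top",d)
S=(W[...,:2]-B)@u;T=(W[...,:2]-B)@l;z=W[...,2]
cv2.imwrite("pics/tr.png",cv2.resize(p[190:235,380:460,::-1],None,fx=10,fy=10,interpolation=cv2.INTER_CUBIC))
for t0 in (-57,-50,-42,-30,0,30,45,50):
    for lab,(a,b) in {"back":(10,50),"far":(135,165)}.items():
        k=(abs(T-t0)<3)&(S>a)&(S<b); o=np.argsort(S[k]); print(t0,lab,[(int(x),int(y)) for x,y in zip(S[k][o][::2],z[k][o][::2])])
E
```

```text
-57 back [(10, 15), (11, 13), (13, 11), (15, 13), (16, 13), (18, 11), (19, 13), (21, 11), (22, 14), (24, 15), (25, 37), (25, 23), (26, 41), (26, 30), (27, 17), (27, 46), (28, 20), (29, 48), (30, 48), (31, 49), (32, 47), (33, 40), (34, 12), (35, 49), (36, 48), (38, 28), (38, 48), (40, 47), (42, 49), (42, 49), (44, 49), (45, 44), (47, 46), (48, 35), (49, 49)]
-57 far [(136, 46), (137, 51), (140, 47), (143, 47), (144, 48), (146, 51), (148, 48), (151, 48), (151, 47), (153, 49), (155, 47)]
-50 back [(10, 13), (11, 13), (13, 15), (14, 15), (15, 13), (18, 12), (19, 13), (20, 12), (22, 17), (24, 15), (25, 47), (25, 38), (26, 20), (26, 46), (27, 50), (28, 47), (30, 48), (36, 16), (38, 16), (39, 19), (42, 18), (45, 16), (46, 20), (49, 19)]
-50 far [(135, 17), (137, 18), (138, 20), (141, 16), (143, 17), (145, 18), (147, 21), (149, 21), (150, 27), (150, 47), (150, 22), (150, 43), (151, 17), (151, 36), (152, 46), (154, 47)]
-42 back [(10, 14), (10, 45), (11, 14), (12, 13), (12, 82), (13, 14), (14, 13), (15, 53), (16, 13), (16, 11), (17, 11), (17, 40), (18, 85), (19, 14), (19, 67), (20, 16), (21, 
[... 1347 characters left out ...]
 18), (139, 17), (140, 20), (142, 15), (143, 18), (144, 19), (146, 16), (147, 19), (150, 16), (150, 47), (151, 36), (151, 19), (151, 48), (151, 41), (151, 45), (151, 41), (153, 48), (155, 49)]
45 back [(28, 47), (30, 47)]
45 far [(136, 16), (137, 18), (139, 18), (140, 19), (142, 19), (144, 19), (145, 19), (147, 18), (148, 20), (150, 46), (150, 19), (151, 19), (151, 24), (151, 31), (152, 43), (152, 21), (154, 48)]
50 back [(26, 31), (26, 41), (28, 48), (29, 48), (30, 47), (40, 20), (44, 20), (47, 18)]
50 far [(136, 18), (137, 19), (139, 18), (141, 18), (142, 21), (145, 17), (147, 19), (148, 19), (149, 20), (151, 42), (151, 33), (151, 34), (151, 47), (151, 52), (152, 33), (152, 35), (154, 50)]
```

View pics/tr.png

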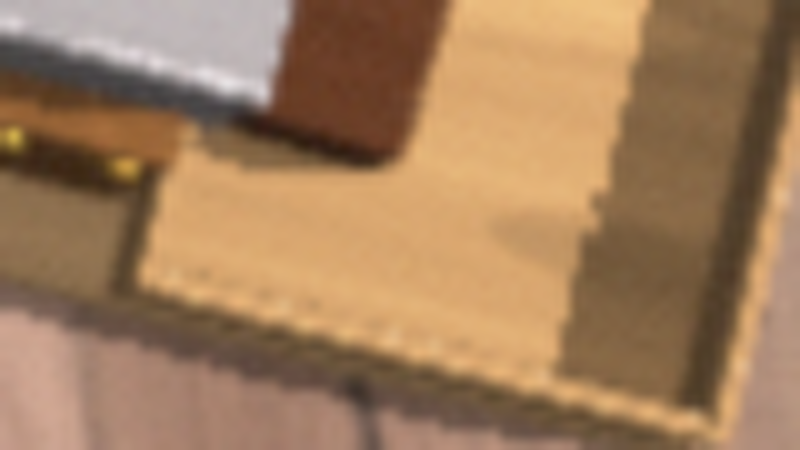

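```bash
python3 - <<'E'
from h import *
row([612.5,180,92],-104.8)
E
```

```text
t 11.975 row [-0.015, 0.896, -0.145, -0.0005, -0.0, 0.0] deg 0.2
```

Call:
send_rows([
  [[0,0.3,-0.04,0,0,0],[-0.015,0.65,-0.1,0,0,0],[-0.015,0.9,-0.145,0,0,0],[-0.015,0.9,-0.145,0,0,0],[-0.015,0.9,-0.145,0,0,0]],
])

```text
time_s: 12.6
ee_pos: [612.4, 180.1, 91.8]
ee_rot: [-105.6, 89.9, -120.5]
force: [-0.2, -0.6, 0.2]
gripper_width: 19.2
```

```bash
python3 - <<'E'
from h import *
row([612.5,266,92],-87.1)
E
```

```text
t 12.6 row [-0.002, 0.83, -0.22, -0.0495, -0.0001, 0.0001] deg 17.8
```

Call:
send_rows([
  [[0,0.3,-0.08,-0.02,0,0],[0,0.6,-0.16,-0.04,0,0],[0,0.83,-0.22,-0.0495,0,0],[0,0.83,-0.22,-0.0495,0,0],[0,0.83,-0.22,-0.0495,0,0],[0,0.83,-0.22,-0.0495,0,0]],
])

```text
time_s: 13.35
ee_pos: [612.8, 265.7, 92.0]
ee_rot: [-109.4, 90.0, -106.6]
force: [0.5, 0.8, -0.6]
gripper_width: 18.3
```

Call:
send_rows([
  [[0.3,0,0,0,0,0],[0.55,0,0,0,0,0],[0.7,0,0,0,0,0],[0.78,0,0,0,0,0],[0.8,0,0,0,0,0],[0.8,0,0,0,0,0],[0.8,0,0,0,0,0]],
])

```text
time_s: 14.22
ee_pos: [613.2, 267.1, 12.7]
ee_rot: [15.9, 89.9, 18.8]
force: [-0.5, -0.0, 0.3]
gripper_width: 18.7
```

```bash
python3 - <<'E'
from h import *
q,e=env.grab_frame("scene"); cv2.imwrite("pics/lay.png",cv2.resize(q[170:320,120:340,::-1],None,fx=3.5,fy=3.5)); print(cur()[0],cur()[2]["force"])
E
```

```text
[613.12236657 267.0796582   12.67888414] [-0.61682171 -0.34056124  0.24113388]
```

View pics/lay.png

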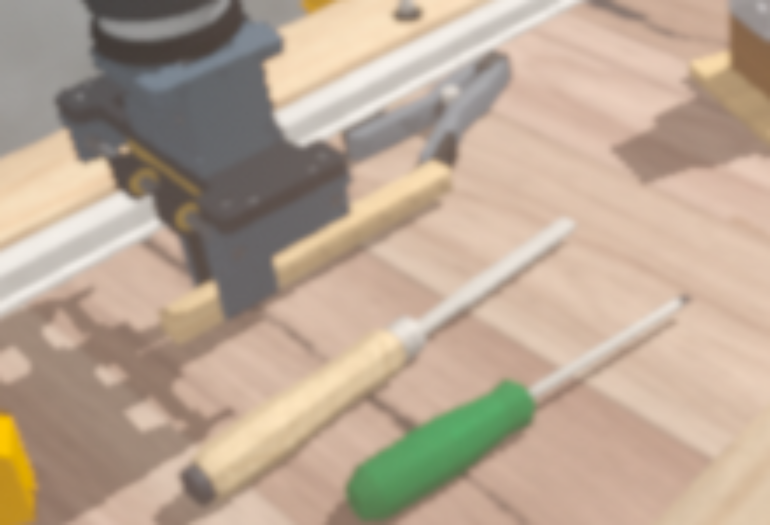

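Call:
send_rows([
  [[0.03,0,0,0,0,0],[0.055,0,0,0,0,0],[0.075,0,0,0,0,0],[0.078,0,0,0,0,0],[0.078,0,0,0,0,0]],
])

```text
time_s: 14.9
ee_pos: [612.7, 266.8, 4.4]
ee_rot: [-70.3, 90.0, -67.4]
force: [-0.9, -0.2, 3.2]
gripper_width: 18.6
```

Call:
send_rows([
  [[0,0,0,0,0,0],[0,0,0,0,0,0],[0,0,0,0,0,0],[0,0,0,0,0,0],[0,0,0,0,0,0],[0,0,0,0,0,0],[0,0,0,0,0,0],[0,0,0,0,0,0]],
], jaw=-1)

```text
time_s: 15.9
ee_pos: [612.7, 266.9, 4.1]
ee_rot: [-31.6, 90.0, -28.7]
force: [0.5, 0.3, 0.8]
gripper_width: 90.5
```

Call:
send_rows([
  [[-0.2,0,0,0,0,0],[-0.5,0,0,0,0,0],[-1.0,0,0,0,0,0],[-1.0,0,0,0,0,0],[-1.0,0,0,0,0,0],[-1.0,0,0,0,0,0],[-1.0,0,0,0,0,0]],
])

```text
time_s: 16.77
ee_pos: [612.1, 266.6, 102.7]
ee_rot: [-158.6, 89.9, -155.7]
force: [0.2, 1.2, -0.5]
gripper_width: 90.9
```

```bash
python3 - <<'E'
from h import *
q,e=env.grab_frame("scene"); cv2.imwrite("pics/end.png",cv2.resize(q[110:320,100:430,::-1],None,fx=2.4,fy=2.4)); s=cur()[2];print(s["time_s"],s["ee_pos"],s["force"],s["gripper_width"])
V=cloud("scene",e); m=(V[...,0]>590)&(V[...,0]<640)&(V[...,1]>105)&(V[...,1]<325)&(V[...,2]>9)&(V[...,2]<40);a=V[m]
for y in range(110,320,40):
    b=a[(a[:,1]>y)&(a[:,1]<y+40)]; print(y,len(b),np.median(b,0).round(1) if len(b) else "")
E
```

```text
16.825 [612.25240712 266.68518284 102.99594137] [ 0.31123458 -0.38235717 -0.68862586] 91.28062663686042
110 127 [618.9 129.8  16.7]
150 131 [614.1 170.3  16.3]
190 145 [613.  210.5  16.6]
230 158 [610.6 250.1  16.4]
270 175 [608.7 290.5  16.5]
310 25 [610.4 312.5  15.7]
```

View pics/end.png

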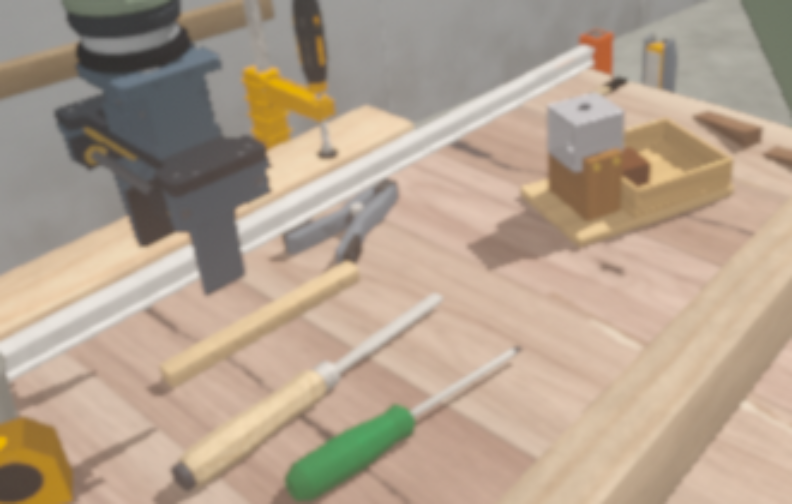

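The picture shows the dowel flat on the bench from (165,375) to (355,270). The stub is in the tray at (635,165), the sleeve is clear, and the open gripper stands above the dowel.

```bash
python3 -c "
from workcell import env
print(env.job_done())"
```

```text
the job is handed in; nothing more can be done
None
```

I gripped the dowel in its rear half, pushed it through the sleeve from the end away from the tray, and the stub dropped into the tray. I then drew the dowel back out, laid it on the bench where it had been, let go, raised the gripper clear and handed the job in at about 17 s.

**Push:** the wrist read about 5 N as the dowel pressed on the stub. The stub had already fallen with the dowel's tip about 24 mm past the bore's centre, short of the sleeve's far end, so I did not push further.

**Dowel:** its upper face reads 16–17 mm above the bench along its whole length, so it lies flat. The gripper is open, about 100 mm above the bench, and reads roughly 0 N.

**Stub:** it lies on one face in the tray, against the tray's wall on the sleeve side. If it tipped nose-down, as it seems to have, its origin sits about 59.5 mm from the tray's centre against the 62 mm limit. The wall confines it, but that margin is small and my measurement is only good to 1–2 mm.

The two cameras disagreed by 1–5 mm on heights and by about 2 mm on the sleeve's position. Both were within the clearance, and no check failed.

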